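# Slide the backing bar under the butt joint

### The job

Push the aluminium backing bar along the table with the fingertips, under the low bridge of the two butted steel plates, until it is centred beneath the joint: square to it and sticking out equally on both sides, to within about a centimetre. Only push it, do not lift or tip it, keep the gripper off the butted plates and their packers, leave the other things where they are, and finish clear of everything.

Things in the scene. Friction and masses are not known exactly. Their poses are not given: they have to be found in the camera images.
- bar: aluminium backing bar: loose flat plate 126 x 92 x 12 mm, about 0.4 kg, edges rounded 2 mm, lying on the table. Origin at the centre of its underside, x along its length, y along its width, z up. It starts 0.2 to 0.35 m to the left or right of the work, askew and out of line with the passage; the way between is free. It stops where the push stops
- work: the work, fixed to the table: two bare steel plates butted edge to edge, lying like a low bridge on two blue-painted steel packers 26 mm wide, a bolt head over each packer. 76 mm along its x, 156 mm along its y, plates' top 21 mm and bolt heads 30.5 mm above the table. Origin on the table under its middle, z up. The joint between the plates runs along its x at y = 0
- passage (a point): middle of the passage under the work, on the table, axes as the work's. The passage runs along x, open at both ends: 76 mm long, 104 mm wide (along y), 15 mm high. When the bar is centred its origin is at this point and its length along this x, either way round, 25 mm sticking out at each end
- magnet: grey arrow-shaped welding magnet, 100 x 60 x 16 mm, loose, lying beside the work; origin under its middle; to be left alone
- tube: square steel tube offcut standing on end, 40 x 40 x 50 mm high, loose, beside the work on the other side; origin under its centre; to be left alone
- brush: hand brush lying on the right, on the robot's side of the table, loose; origin on its underside, its x along the handle; to be left alone
- hammer: hammer lying on the right side of the table, loose; origin on its underside, its x along the handle; to be left alone
- slug: upright copper slug, 44 mm diameter, 28 mm high, loose, on the robot's side of the table; origin under its centre; to be left alone
- flat: narrow steel flat, 150 x 35 x 8 mm, loose, lying at the far side of the table; origin under its centre; to be left alone
- clamp: steel F-clamp with blue jaws and a black handle lying on the left side of the table, about 280 x 110 x 25 mm, loose; origin on the table at the middle of its rail; to be left alone
Mind the look-alikes: they are no part of the job. Of the things like the bar, leave any that is brown or turquoise; of the rest the smaller one is meant.

How it is judged (in metres and radians):
On the way:
1. the bar's leading end is under the bridge (horizontal distance between bar and work below 0.085 m and y of bar in the frame of work between -0.02 and 0.02 m and height (world z) of bar below 0.004 m), for 0.05 s.
At the end, for the whole second after the job is handed in: the bar lies flat and at rest on the table under the bridge, its centre within 11 mm of the middle of the passage both along and across it, its length within 0.14 rad (8 degrees) of the passage's direction (x of bar in the frame of work between -0.011 and 0.011 m and y of bar in the frame of work between -0.011 and 0.011 m and angle between the x axis of bar and the x axis of work, either way round below 0.14 rad and angle between bar's own z axis and vertical below 0.04 rad and height (world z) of bar below 0.004 m and linear speed of bar below 0.01 m/s); the robot touches nothing.
It fails at once if the bar is lifted off the table (height (world z) of bar above 0.008 m).
It fails at once if the bar is tipped (angle between bar's own z axis and vertical above 0.1 rad).
It fails at once if the gripper presses on the butted plates or their packers (contact force between any of the fingers, the arm and work above 5 N).
It fails at once if one of the other loose things is moved by more than 20 mm (distance of any of magnet, tube, brush, hammer, slug, flat, clamp from where it was at the start of the episode above 0.02 m).
It also fails if it takes over 72 s, if anything falls off the work surface, if the arm or the gripper's body presses on something with over 40 N, if the wrist force passes 120 N, or if a joint passes its speed limit or range.

### The arm

A 7-joint arm with a two-finger parallel gripper is mounted at the origin on the work surface. World frame = base frame: x ahead of the robot, y to its left, z up, the work surface at z = 0. Lengths are in m, angles in degrees, forces in N, time in s.
With the tool pointing down it reaches from about 0.425 to 0.875 m from the base axis. Payload 4.7 kg.
Tool frame: the origin (TCP) lies at the very end of the fingers, on their centre line; the grasp point (between the pads) lies 19 mm behind it (env.grip_point_offset is the distance from the TCP to the grasp point, in m); z points along the fingers, y is the line along which they close (so a half turn about z gives the same grasp; the last joint's range is limited). The gripper opens to 87 mm and grips with 3 to 60 N. Pads are 19 mm wide; open, the fingers measure 117 mm over their backs; the gripper's body (75 mm by 190 mm) begins 51 mm behind the grasp point.
Start: joints at [69.792, 18.392, -4.016, 83.108, 1.295, 78.541, -3.26], TCP at [0.233, -0.607, 0.223] pointing down, gripper open.
Joint ranges: [-163.93, 163.93], [-17.29, 119.83], [-79.2, 71.16], [3.27, 140.29], [-89.18, 269.18], [5.43, 117.66], [-154.24, 154.24]. Speed limits (degrees/s): [147.25, 147.25, 180, 180, 180, 180, 180].

### API

Orientations are given as [roll, pitch, yaw] about the fixed x, y, z axes, in that order (R = Rz(yaw) Ry(pitch) Rx(roll)).
In Python, from cell import env gives the robot as it stands.
- The arm moves only by the tool jog_arm, never from a script. Its argument "motion" is a list of rows, each an object of numbers: "x", "y", "z": the shift along the tool's x, y, z in cm; "ax", "ay", "az": the turn, a rotation vector about the tool's x, y, z in degrees. In form: [{"x": .., "y": .., "z": .., "ax": .., "ay": .., "az": ..}, ...]. A call has exactly 5 rows; each row shifts and turns the commanded pose from where the row before left it, along the tool's axes as they then stand; what a row does not reach is not made up. A row lasts 1/10 s, in which the tool goes at most 50 mm and 8.59 degrees, less where a joint would pass 70% of its speed; a pose out of reach is approached as far as the arm can. A call is refused whole if a number of a shift passes 5 or a number of a turn 8.59, either way. A call with a gripper value outside its range is refused whole. "claw" is the gripper command: -1 is shut, 1 is fully open, values between are in proportion, set as the call begins (left out, the last holds). The fingers move at their own pace and stop on an object; "squeeze" is the grip in N (left out, the last holds). Time passes only in rows, so rows that do not move let the fingers close, or fill a call up. It gives the time, the measured TCP pose, the force, the opening and the grip force at its end, in the units of the state.
- env.get_obs(): the state, without advancing time (a new reading comes with each control period).
- env.read_camera(name): name is "scene" or "top" or "wrist"; returns the picture (480x640x3 uint8, red, green, blue); there is no depth.
- env.camera_params(name): a dict with "fx", "fy", "cx", "cy" (pixels), "extrinsics" (4x4, takes a point from world to camera coordinates). Camera axes: x right, y up, looking along -z (the intrinsics and any distortion apply to the point x, -y, -z); pixel columns grow to the right and rows downward; lengths in m; the calibration is good to about 2 mm. A picture is of the moment at which its call begins: read the wrist's pose just before it. camera_params takes no time and is no camera call; for the wrist camera it gives the pose at the moment of the call.
- env.sign_off(): hands the job in; it is judged then, once.
The state is a dict: "time_s": time; "qpos": joint angles; "joint_velocities": joint speeds; "effort": joint torques, N m; "tool_pos": TCP position; "tool_rot": TCP orientation; "force": force on the tool from outside, world axes, zero at the start; "wrist_torque": the same for the moment, N m; "grip_width": finger opening in m; "grasp_force": force on a finger pad.
Only numpy, scipy, OpenCV 4.12 (cv2) and the standard library are available. Lean on these libraries where they do the work, as an engineer would, in place of code of your own. Each camera call takes 0.05 s, during which the arm holds its last target. There are 200 camera calls.

## Working session

There is one attempt and no reset: what is moved stays moved. The work goes in short steps, Python scripts to look and compute and a tool call to move; the robot and the scene stay as the last step left them, time stands still between calls to the robot, and variables do not carry over. Pictures are saved under pics/ and viewed, at most 10 in all, crops included, and the job is handed in when it is done.

Besides the shell and the picture viewer there is one more tool, called after "Call:" as name(argument=value, ...) on one line, values as JSON. jog_arm: Moves the arm, as the interface text tells. Its arguments: {"type":"object","properties":{"motion":{"type":"array"},"claw":{"type":"number"},"squeeze":{"type":"number"}},"required":["motion"]}

```bash
mkdir -p pics; ls; python3 - <<'E'
from cell import env
import cv2,numpy as np
o=env.get_obs();print(o['time_s'],o['tool_pos'],o['tool_rot'],o['force'])
for n in('top','scene'):
    im=env.read_camera(n);cv2.imwrite(f'pics/{n}0.png',im[:,:,::-1]);p=env.camera_params(n);print(n,p)
E
```

```text
pics
0.0 [ 0.23288396 -0.60626307  0.22147934] [-1.79891990e+02  4.09892935e-03  2.10197808e+01] [ 0.16501186 -0.97108123 -0.13585031]
top {'fx': 596.3346987020071, 'fy': 596.3346987020071, 'cx': 328.4523741992833, 'cy': 238.1641273370797, 'extrinsics': array([[ 2.11223912e-02, -9.99770517e-01,  3.57174925e-03,
        -2.80747025e-02],
       [ 9.79138750e-01,  2.14083788e-02,  2.02061846e-01,
        -5.38567607e-01],
       [-2.02091942e-01, -7.70791271e-04,  9.79366251e-01,
        -1.39788259e+00],
       [ 0.00000000e+00,  0.00000000e+00,  0.00000000e+00,
         1.00000000e+00]])}
scene {'fx': 568.7955659587955, 'fy': 568.7955659587955, 'cx': 313.68978625276776, 'cy': 243.1304520360454, 'extrinsics': array([[-8.14305900e-01,  5.80435880e-01, -3.01469941e-04,
         4.35229475e-01],
       [-4.75030318e-01, -6.66131543e-01,  5.74991274e-01,
         2.51320171e-01],
       [ 3.33544747e-01,  4.68361994e-01,  8.18159486e-01,
        -1.44713914e+00],
       [ 0.00000000e+00,  0.00000000e+00,  0.00000000e+00,
         1.00000000e+00]])}
```

View pics/top0.png

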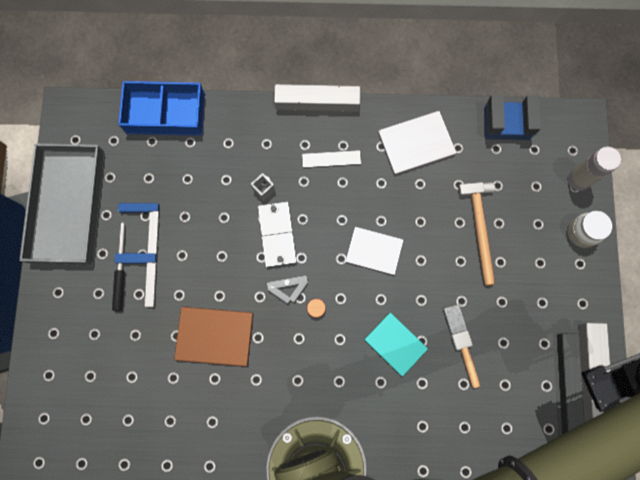

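View pics/scene0.png

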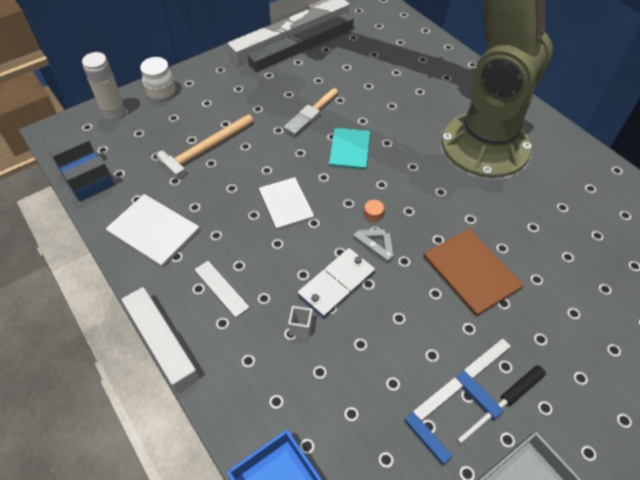

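Candidates for the bar are the white plate at (375,250), the larger white plate at (417,142), the turquoise plate at (396,344) and the brown plate at (214,337). By the description it is the smaller white one at (375,250). The work is at (277,235), the tube at (263,186), the magnet at (287,289) and the slug at (316,309).

```bash
cat > h.py <<'E'
from cell import env
import cv2,numpy as np
def ray(n,uv,z):
    p=env.camera_params(n);E=p['extrinsics'];R,t=E[:3,:3],E[:3,3]
    uv=np.atleast_2d(uv).astype(float)
    d=np.c_[(uv[:,0]-p['cx'])/p['fx'],-(uv[:,1]-p['cy'])/p['fy'],-np.ones(len(uv))]@R
    c=-R.T@t
    return c+d*((z-c[2])/d[:,2])[:,None]
def proj(n,P):
    p=env.camera_params(n);E=p['extrinsics'];q=np.atleast_2d(P)@E[:3,:3].T+E[:3,3]
    return np.c_[p['cx']-p['fx']*q[:,0]/q[:,2],p['cy']+p['fy']*q[:,1]/q[:,2]]
def blob(n,im,seed,z,thr=150):
    """bright blob nearest seed pixel -> rectangle in world: centre,size,angle"""
    m=(im.min(2)>thr).astype(np.uint8)
    m=cv2.morphologyEx(m,cv2.MORPH_CLOSE,np.ones((5,5)))
    k,l,s,c=cv2.connectedComponentsWithStats(m)
    i=l[seed[1],seed[0]]
    ct=max(cv2.findContours((l==i).astype(np.uint8),cv2.RETR_EXTERNAL,cv2.CHAIN_APPROX_NONE)[0],key=len)
    W=ray(n,ct[:,0],z)[:,:2]
    (cx,cy),(w,h),a=cv2.minAreaRect((W*1000).astype(np.float32))
    if w<h:w,h,a=h,w,a+90
    return cx,cy,w,h,(a+90)%180-90
E
python3 - <<'E'
from h import *
top=cv2.imread('pics/top0.png');sc=cv2.imread('pics/scene0.png')
for t in(120,150,180):
  print(t,'bar',np.round(blob('top',top,(375,250),.012,t),1),np.round(blob('scene',sc,(286,202),.012,t),1))
  print('work',np.round(blob('top',top,(272,222),.021,t),1),np.round(blob('scene',sc,(325,283),.021,t),1))
for n,uv in dict(tube=(263,186),magnet=(287,290),slug=(316,309)).items(): print(n,ray('top',uv,.03 if n!='magnet' else .016))
a=cv2.resize(top[170:320,230:430],None,fx=4,fy=4,interpolation=2)
cv2.imwrite('pics/c1.png',a)
E
```

```text
120 bar [ 519.3 -118.2  155.8  104.7   76.8] [ 523.7 -115.6  165.7  100.8   75.9]
work [555.9 107.  162.7 126.2   7.5] [ 5.960e+02  1.104e+02  2.469e+02  1.277e+02 -2.000e-01]
150 bar [ 519.2 -118.5  152.7  102.2   76.8] [ 524.3 -115.6  160.8   96.6   76.4]
work [556.1 106.7 160.3 123.9   6.2] [ 5.850e+02  1.106e+02  2.214e+02  1.233e+02 -1.000e-01]
180 bar [ 519.5 -118.6  151.5  100.3   76.8] [ 524.  -122.2  145.8   91.6   76.1]
work [556.1 107.1 158.7 121.3   7.5] [587.9 107.8 218.7  99.5   7. ]
tube [[0.67499516 0.15151343 0.03      ]]
magnet [[0.41477805 0.08267394 0.016     ]]
slug [[0.36857482 0.00995185 0.03      ]]
```

View pics/c1.png

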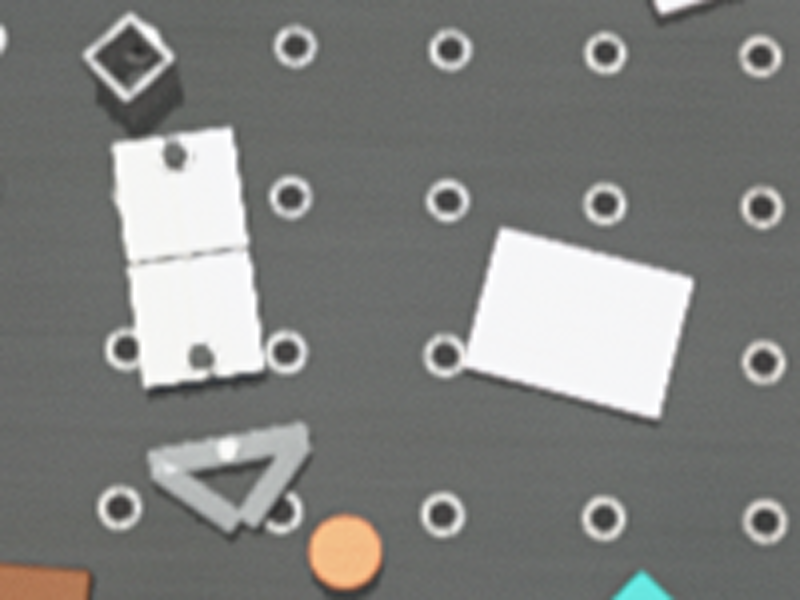

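The crop confirms a plain white plate with corners at about (355,227), (403,239), (395,275), (347,262), and the bridge with bolts at about (274,208) and (280,259). The mask leaks into the hole rings, so I'll remove those by opening it.

```bash
sed -i 's/    m=cv2.morphologyEx(m,cv2.MORPH_CLOSE.*/    m=cv2.morphologyEx(cv2.morphologyEx(m,cv2.MORPH_CLOSE,np.ones((5,5))),cv2.MORPH_OPEN,np.ones((9,9)))/; s/np.ones((9,9))/cv2.getStructuringElement(2,(11,11))/' h.py
python3 - <<'E'
from h import *
top=cv2.imread('pics/top0.png');sc=cv2.imread('pics/scene0.png')
for t in(130,150,180,200):
  print(t,'bar',np.round(blob('top',top,(375,250),.012,t),1),np.round(blob('scene',sc,(286,202),.012,t),1))
  print('work',np.round(blob('top',top,(272,222),.021,t),1),np.round(blob('scene',sc,(325,283),.021,t),1))
f=lambda L:(np.array(L)+.5)/4-.5+[230,170]
for L,z in(([(502,228),(694,276),(660,420),(467,368)],.012),([(112,143),(233,127),(266,373),(146,390)],.021),([(132,263),(248,246)],.021),([(174,156),(201,356)],.0305)):
  w=ray('top',f(L),z)*1000;print(w.mean(0),w[:,:2].round(0).tolist(),np.linalg.norm(np.diff(w,axis=0),axis=1))
E
```

```text
130 bar [ 519.1 -118.8  152.4  103.7   76.1] [ 524.8 -115.9  164.2   97.5   77.4]
work [556.6 106.1 159.9 124.1   5.7] [557.5 109.8 162.7 101.7  11.4]
150 bar [ 520.8 -129.8  130.7   93.5   75.8] [ 522.5 -128.2  135.4   93.7   76. ]
work [555.6 101.8 161.8 102.7   9.5] [558.4 109.4 161.2  93.6  11.5]
180 bar [ 520.6 -130.4  127.2   92.1   75.8] [ 521.8 -131.1  127.4   91.6   76.1]
work [556.3 110.5 156.1  85.3   9.5] [556.6 111.1 155.3  81.3   8.8]
200 bar [ 520.1 -131.4  124.5   91.2   75.8] [ 522.1 -131.1  124.8   90.1   76. ]
work [555.4 112.8 154.5  78.3  10.4] [557.  113.5 153.5  74.3   9.6]
[ 519.6013918  -132.94836694   12.        ] [[579.0, -83.0], [551.0, -204.0], [459.0, -182.0], [489.0, -62.0]] [124.1401504   94.1101416  123.82900753]
[554.23385342 112.47770319  21.        ] [[627.0, 164.0], [639.0, 88.0], [482.0, 62.0], [470.0, 136.0]] [ 76.85590421 158.88529889  74.70478259]
[555.80273283 111.95877892  21.        ] [[550.0, 148.0], [562.0, 76.0]] [73.05478322]
[553.33495048 112.75039736  30.5       ] [[617.0, 124.0], [490.0, 102.0]] [128.29482798]
```

```bash
cat >> h.py <<'E'
def plan(targets,pose=None):
    """targets: (x,y,z mm, yaw deg, nrows); prints tool-axis rows, rounded, error fed forward"""
    if pose is None:
        o=env.get_obs();x,y,z=np.array(o['tool_pos'])*1000;yaw=o['tool_rot'][2]
        print('now',o['time_s'],np.round([x,y,z],1),np.round(o['tool_rot'],2),np.round(o['force'],1),o['grip_width'])
    else:x,y,z,yaw=pose
    k=0
    for X,Y,Z,W,n in targets:
        x0,y0,z0,w0=x,y,z,yaw
        for i in range(1,n+1):
            f=i/n;a=np.radians(yaw);c,s=np.cos(a),np.sin(a)
            dx,dy=x0+f*(X-x0)-x,y0+f*(Y-y0)-y
            r=[round((dx*c+dy*s)/10,2),round((dx*s-dy*c)/10,2),round((z-z0-f*(Z-z0))/10,2),round(yaw-w0-f*(W-w0),1)]
            x+=10*(r[0]*c+r[1]*s);y+=10*(r[0]*s-r[1]*c);z-=10*r[2];yaw-=r[3]
            print(k//5,r,'->',np.round([x,y,z,yaw],1));k+=1
E
python3 - <<'E'
from h import *
plan([(443,-111,100,-14.2,15)])
E
```

```text
now 0.1 [ 232.9 -606.3  221.6] [-1.799e+02  1.000e-02  2.102e+01] [-0.4  0.2  0.5] 0.08701226595502097
0 [np.float64(2.49), np.float64(-2.58), np.float64(0.81), np.float64(2.3)] -> [ 246.9 -573.3  213.5   18.7]
0 [np.float64(2.39), np.float64(-2.68), np.float64(0.81), np.float64(2.4)] -> [ 260.9 -540.3  205.4   16.3]
0 [np.float64(2.27), np.float64(-2.77), np.float64(0.81), np.float64(2.3)] -> [ 274.9 -507.3  197.3   14. ]
0 [np.float64(2.16), np.float64(-2.87), np.float64(0.81), np.float64(2.4)] -> [ 288.9 -474.2  189.2   11.6]
0 [np.float64(2.04), np.float64(-2.95), np.float64(0.81), np.float64(2.3)] -> [ 303.  -441.2  181.1    9.3]
1 [np.float64(1.91), np.float64(-3.03), np.float64(0.81), np.float64(2.4)] -> [ 316.9 -408.2  173.     6.9]
1 [np.float64(1.79), np.float64(-3.11), np.float64(0.81), np.float64(2.3)] -> [ 330.9 -375.2  164.9    4.6]
1 [np.float64(1.66), np.float64(-3.18), np.float64(0.81), np.float64(2.4)] -> [ 344.9 -342.2  156.8    2.2]
1 [np.float64(1.53), np.float64(-3.25), np.float64(0.81), np.float64(2.3)] -> [ 3.589e+02 -3.091e+02  1.487e+02 -1.000e-01]
1 [np.float64(1.4), np.float64(-3.3), np.float64(0.81), np.float64(2.4)] -> [ 373.  -276.1  140.6   -2.5]
2 [np.float64(1.25), np.float64(-3.36), np.float64(0.81), np.float64(2.3)] -> [ 386.9 -243.1  132.5   -4.8]
2 [np.float64(1.12), np.float64(-3.41), np.float64(0.81), np.float64(2.4)] -> [ 400.9 -210.   124.4   -7.2]
2 [np.float64(0.98), np.float64(-3.45), np.float64(0.81), np.float64(2.3)] -> [ 415.  -177.   116.3   -9.5]
2 [np.float64(0.84), np.float64(-3.49), np.float64(0.82), np.float64(2.4)] -> [ 429.  -144.   108.1  -11.9]
2 [np.float64(0.69), np.float64(-3.52), np.float64(0.81), np.float64(2.3)] -> [ 443.  -111.   100.   -14.2]
```

Call:
jog_arm(motion=[{"x":2.5,"y":-2.6,"z":0.8,"az":2.3},{"x":2.4,"y":-2.7,"z":0.8,"az":2.4},{"x":2.3,"y":-2.8,"z":0.8,"az":2.3},{"x":2.2,"y":-2.9,"z":0.8,"az":2.4},{"x":2.0,"y":-2.9,"z":0.8,"az":2.3}])

```text
$.motion[0]: bad value
```

Call:
jog_arm(motion=[{"x":1.9,"y":-3.0,"z":0.8,"az":2.4},{"x":1.8,"y":-3.1,"z":0.8,"az":2.3},{"x":1.7,"y":-3.2,"z":0.8,"az":2.4},{"x":1.5,"y":-3.2,"z":0.8,"az":2.3},{"x":1.4,"y":-3.3,"z":0.8,"az":2.4}])

```text
$.motion[0]: bad value
```

Call:
jog_arm(motion=[{"x":1.2,"y":-3.4,"z":0.8,"az":2.3},{"x":1.1,"y":-3.4,"z":0.8,"az":2.4},{"x":1.0,"y":-3.4,"z":0.8,"az":2.3},{"x":0.8,"y":-3.5,"z":0.8,"az":2.4},{"x":0.7,"y":-3.5,"z":0.8,"az":2.3}])

```text
$.motion[0]: bad value
```

```bash
python3 - <<'E'
from h import *
im=env.read_camera('wrist');cv2.imwrite('pics/w1.png',im[:,:,::-1])
plan([(443,-111,30,-14.2,2),(443,-111,5,-14.2,3)])
E
```

```text
now 0.15 [ 232.9 -606.4  221.7] [-1.7992e+02  1.0000e-02  2.1020e+01] [-0.6 -0.1 -0.6] 0.08706595366090464
0 [np.float64(18.69), np.float64(-19.36), np.float64(9.59), np.float64(17.6)] -> [ 337.9 -358.7  125.8    3.4]
0 [np.float64(11.96), np.float64(-24.1), np.float64(9.58), np.float64(17.6)] -> [ 443.  -111.    30.   -14.2]
0 [np.float64(0.0), np.float64(0.0), np.float64(0.83), np.float64(0.0)] -> [ 443.  -111.    21.7  -14.2]
0 [np.float64(0.0), np.float64(0.0), np.float64(0.84), np.float64(0.0)] -> [ 443.  -111.    13.3  -14.2]
0 [np.float64(0.0), np.float64(0.0), np.float64(0.83), np.float64(0.0)] -> [ 443.  -111.     5.   -14.2]
```

View pics/w1.png

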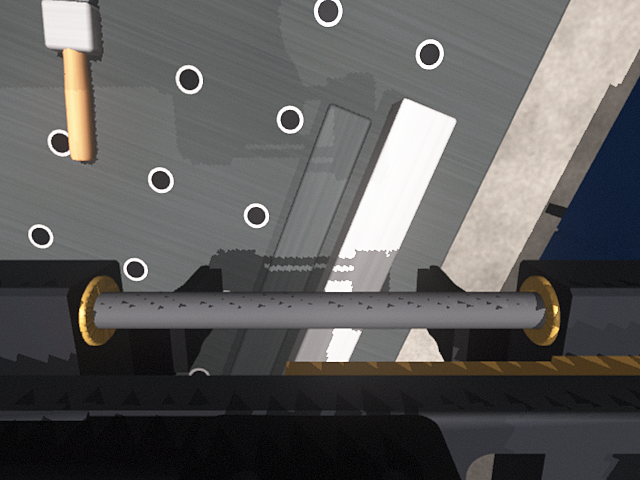

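The calls were refused because each row needs all six keys. The wrist picture shows the gripper still at the start, with the brush at (70,80) and a white beam at (400,200).

Call:
jog_arm(motion=[{"x":2.5,"y":-2.6,"z":0.8,"ax":0,"ay":0,"az":2.3},{"x":2.4,"y":-2.7,"z":0.8,"ax":0,"ay":0,"az":2.4},{"x":2.3,"y":-2.8,"z":0.8,"ax":0,"ay":0,"az":2.3},{"x":2.2,"y":-2.9,"z":0.8,"ax":0,"ay":0,"az":2.4},{"x":2.0,"y":-2.9,"z":0.8,"ax":0,"ay":0,"az":2.3}])

```text
time_s: 0.65
tool_pos: [0.3039, -0.4393, 0.182]
tool_rot: [-180.0, 0.0, 9.2]
force: [-0.0, -0.7, -0.1]
grip_width: 0.0871
grasp_force: 0.0
```

Call:
jog_arm(motion=[{"x":1.9,"y":-3.0,"z":0.8,"ax":0,"ay":0,"az":2.4},{"x":1.8,"y":-3.1,"z":0.8,"ax":0,"ay":0,"az":2.3},{"x":1.7,"y":-3.2,"z":0.8,"ax":0,"ay":0,"az":2.4},{"x":1.5,"y":-3.2,"z":0.8,"ax":0,"ay":0,"az":2.3},{"x":1.4,"y":-3.3,"z":0.8,"ax":0,"ay":0,"az":2.4}])

```text
time_s: 1.15
tool_pos: [0.3738, -0.2752, 0.1421]
tool_rot: [180.0, 0.0, -2.6]
force: [0.9, -0.5, -0.2]
grip_width: 0.0871
grasp_force: 0.0
```

Call:
jog_arm(motion=[{"x":1.2,"y":-3.4,"z":0.8,"ax":0,"ay":0,"az":2.3},{"x":1.1,"y":-3.4,"z":0.8,"ax":0,"ay":0,"az":2.4},{"x":1.0,"y":-3.4,"z":0.8,"ax":0,"ay":0,"az":2.3},{"x":0.8,"y":-3.5,"z":0.8,"ax":0,"ay":0,"az":2.4},{"x":0.7,"y":-3.5,"z":0.8,"ax":0,"ay":0,"az":2.3}])

```text
time_s: 1.65
tool_pos: [0.443, -0.1104, 0.1022]
tool_rot: [180.0, -0.0, -14.3]
force: [1.5, -1.5, -0.4]
grip_width: 0.087
grasp_force: 0.0
```

```bash
sed -i 's/round((dx\*c+dy\*s)\/10,2)/float(round((dx*c+dy*s)\/10,2))/' h.py
python3 - <<'E'
from h import *
plan([(443,-111,30,-14.2,3),(443,-111,5,-14.2,2)])
E
```

```text
now 1.65 [ 443.  -110.4  102.2] [ 1.7998e+02 -1.0000e-02 -1.4290e+01] [ 1.5 -1.5 -0.4] 0.08695918402400853
0 [0.01, np.float64(0.02), np.float64(2.41), np.float64(-0.0)] -> [ 443.  -110.6   78.1  -14.3]
0 [0.0, np.float64(0.02), np.float64(2.41), np.float64(-0.1)] -> [ 443.  -110.8   54.   -14.2]
0 [0.01, np.float64(0.02), np.float64(2.4), np.float64(0.0)] -> [ 443.  -111.    30.   -14.2]
0 [-0.0, np.float64(-0.0), np.float64(1.25), np.float64(0.0)] -> [ 443.  -111.    17.5  -14.2]
0 [-0.0, np.float64(-0.0), np.float64(1.25), np.float64(0.0)] -> [ 443.  -111.     5.   -14.2]
```

Tracking is accurate. Next I'll go down and plan push A, a constant-rate arc rigid with the bar from (520.5,-131,75.8°) to (597,-134,99.7°).

Call:
jog_arm(motion=[{"x":0,"y":0,"z":2.4,"ax":0,"ay":0,"az":0},{"x":0,"y":0,"z":2.4,"ax":0,"ay":0,"az":0},{"x":0,"y":0,"z":2.4,"ax":0,"ay":0,"az":0},{"x":0,"y":0,"z":1.4,"ax":0,"ay":0,"az":0},{"x":0,"y":0,"z":1.0,"ax":0,"ay":0,"az":0}])

```text
time_s: 2.15
tool_pos: [0.4419, -0.1114, 0.0052]
tool_rot: [-180.0, 0.1, -14.2]
force: [0.1, 0.2, -0.3]
grip_width: 0.087
grasp_force: 0.0
```

```bash
python3 - <<'E'
from h import *
env.read_camera('top')
# tool tied to bar: tcp = bar - 55.5*n(yaw)
def tcp(b,yaw,off=55.5):
    a=np.radians(yaw);return b[0]-off*np.cos(a),b[1]-off*np.sin(a)
T=[(*tcp((520.5,-131),-14.2,58),5,-14.2,5)]
b=np.array([520.5,-131.]);N=12;D=77
for i in range(1,N+1):
    am=np.radians(-14.2+23.9*(i-.5)/N);b=b+D/N*np.array([np.cos(am),np.sin(am)]);y=-14.2+23.9*i/N
    T.append((*tcp(b,y),5,y,1))
print(b);plan(T)
E
```

```text
[ 596.88787241 -134.00128768]
now 2.2 [ 441.2 -111.3    4.4] [-179.97    0.19  -14.19] [-0.2  0.  -0.7] 0.08708989196146727
0 [0.47, np.float64(-0.01), np.float64(-0.01), np.float64(0.0)] -> [ 445.8 -112.4    4.5  -14.2]
0 [0.48, np.float64(-0.0), np.float64(-0.02), np.float64(0.0)] -> [ 450.5 -113.5    4.7  -14.2]
0 [0.47, np.float64(-0.01), np.float64(-0.01), np.float64(0.0)] -> [ 455.  -114.6    4.8  -14.2]
0 [0.47, np.float64(-0.01), np.float64(-0.01), np.float64(0.0)] -> [ 459.6 -115.6    4.9  -14.2]
0 [0.48, np.float64(-0.0), np.float64(-0.01), np.float64(0.0)] -> [ 464.3 -116.8    5.   -14.2]
1 [0.89, np.float64(0.18), np.float64(-0.0), np.float64(-2.0)] -> [ 472.5 -120.7    5.   -12.2]
1 [0.65, np.float64(0.18), np.float64(-0.0), np.float64(-2.0)] -> [ 478.4 -123.9    5.   -10.2]
1 [0.64, np.float64(0.18), np.float64(-0.0), np.float64(-2.0)] -> [ 484.4 -126.8    5.    -8.2]
1 [0.65, np.float64(0.18), np.float64(-0.0), np.float64(-2.0)] -> [ 490.6 -129.5    5.    -6.2]
1 [0.64, np.float64(0.19), np.float64(-0.0), np.float64(-1.9)] -> [ 496.8 -132.1    5.    -4.3]
2 [0.65, np.float64(0.18), np.float64(-0.0), np.float64(-2.0)] -> [ 503.1 -134.3    5.    -2.3]
2 [0.64, np.float64(0.18), np.float64(-0.0), np.float64(-2.0)] -> [ 5.094e+02 -1.364e+02  5.000e+00 -3.000e-01]
2 [0.65, np.float64(0.18), np.float64(-0.0), np.float64(-2.0)] -> [ 515.9 -138.2    5.     1.7]
2 [0.64, np.float64(0.18), np.float64(-0.0), np.float64(-2.0)] -> [ 522.4 -139.8    5.     3.7]
2 [0.65, np.float64(0.18), np.float64(-0.0), np.float64(-2.0)] -> [ 529.  -141.2    5.     5.7]
3 [0.64, np.float64(0.19), np.float64(-0.0), np.float64(-2.0)] -> [ 535.5 -142.5    5.     7.7]
3 [0.65, np.float64(0.18), np.float64(-0.0), np.float64(-2.0)] -> [ 542.2 -143.4    5.     9.7]
```

Call:
jog_arm(motion=[{"x":0.5,"y":0,"z":0,"ax":0,"ay":0,"az":0},{"x":0.5,"y":0,"z":0,"ax":0,"ay":0,"az":0},{"x":0.5,"y":0,"z":0,"ax":0,"ay":0,"az":0},{"x":0.5,"y":0,"z":0,"ax":0,"ay":0,"az":0},{"x":0.3,"y":0,"z":0,"ax":0,"ay":0,"az":0}])

```text
time_s: 2.7
tool_pos: [0.4661, -0.1176, 0.007]
tool_rot: [180.0, -0.1, -14.2]
force: [-0.5, -0.5, 0.3]
grip_width: 0.0872
grasp_force: 0.0
```

Call:
jog_arm(motion=[{"x":0.9,"y":0.2,"z":0,"ax":0,"ay":0,"az":-2},{"x":0.6,"y":0.2,"z":0,"ax":0,"ay":0,"az":-2},{"x":0.7,"y":0.2,"z":0,"ax":0,"ay":0,"az":-2},{"x":0.6,"y":0.2,"z":0,"ax":0,"ay":0,"az":-2},{"x":0.7,"y":0.2,"z":0,"ax":0,"ay":0,"az":-2}])

```text
time_s: 3.2
tool_pos: [0.4958, -0.1336, 0.0062]
tool_rot: [180.0, 0.3, -4.1]
force: [-4.5, 0.9, 3.6]
grip_width: 0.087
grasp_force: 2.3
```

Call:
jog_arm(motion=[{"x":0.6,"y":0.2,"z":0,"ax":0,"ay":0,"az":-2},{"x":0.7,"y":0.2,"z":0,"ax":0,"ay":0,"az":-2},{"x":0.6,"y":0.2,"z":0,"ax":0,"ay":0,"az":-2},{"x":0.6,"y":0.2,"z":0,"ax":0,"ay":0,"az":-2},{"x":0,"y":0,"z":0,"ax":0,"ay":0,"az":0}])

```text
time_s: 3.7
tool_pos: [0.5225, -0.1425, 0.0063]
tool_rot: [-180.0, 0.0, 3.8]
force: [-1.6, -1.7, 0.3]
grip_width: 0.0871
grasp_force: 0.6
```

```bash
python3 - <<'E'
from h import *
plan([])
im=env.read_camera('top')[:,:,::-1].copy();cv2.imwrite('pics/t2.png',im)
cv2.imwrite('pics/t2c.png',cv2.resize(im[170:320,230:430],None,fx=4,fy=4,interpolation=2))
E
```

```text
now 3.7 [ 522.5 -142.5    6.3] [-1.8e+02  5.0e-02  3.8e+00] [-1.6 -1.7  0.3] 0.08712351857529693
```

View pics/t2c.png

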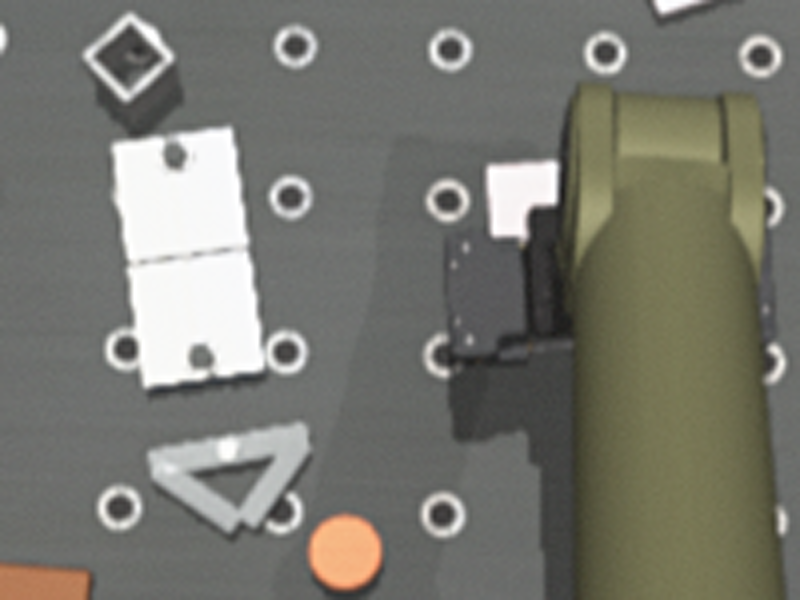

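The bar is moving with the fingers; its far-left corner shows at crop (488,166). I'll finish the arc, then back off and lift.

Call:
jog_arm(motion=[{"x":0.6,"y":0.2,"z":0,"ax":0,"ay":0,"az":-2},{"x":0.6,"y":0.2,"z":0,"ax":0,"ay":0,"az":-2},{"x":0.7,"y":0.2,"z":0,"ax":0,"ay":0,"az":-2},{"x":0,"y":0,"z":0,"ax":0,"ay":0,"az":0},{"x":-1,"y":0,"z":0,"ax":0,"ay":0,"az":0}])

```text
time_s: 4.25
tool_pos: [0.5342, -0.1469, 0.007]
tool_rot: [-180.0, -0.2, 9.9]
force: [-0.0, -0.1, 0.3]
grip_width: 0.0871
grasp_force: 0.0
```

Call:
jog_arm(motion=[{"x":-2,"y":0,"z":0,"ax":0,"ay":0,"az":0},{"x":-1,"y":2,"z":-3,"ax":0,"ay":0,"az":-8},{"x":0,"y":4.5,"z":-4,"ax":0,"ay":0,"az":-8},{"x":0,"y":4.5,"z":-1,"ax":0,"ay":0,"az":-8},{"x":0,"y":4.5,"z":0,"ax":0,"ay":0,"az":-8}], claw=0.4)

```text
time_s: 4.75
tool_pos: [0.5633, -0.2892, 0.0834]
tool_rot: [179.6, -0.0, 42.1]
force: [0.9, 0.6, -0.1]
grip_width: 0.0625
grasp_force: 0.0
```

Call:
jog_arm(motion=[{"x":0,"y":3,"z":0,"ax":0,"ay":0,"az":-8},{"x":0,"y":2,"z":0,"ax":0,"ay":0,"az":-8},{"x":0,"y":0,"z":0,"ax":0,"ay":0,"az":-8},{"x":0,"y":0,"z":0,"ax":0,"ay":0,"az":-8},{"x":0,"y":0,"z":0,"ax":0,"ay":0,"az":-8}])

```text
time_s: 5.25
tool_pos: [0.5972, -0.3213, 0.0798]
tool_rot: [180.0, -0.0, 82.1]
force: [0.3, -0.4, 0.3]
grip_width: 0.0608
grasp_force: 0.0
```

```bash
python3 - <<'E'
from h import *
plan([])
im=env.read_camera('top')[:,:,::-1].copy();cv2.imwrite('pics/t3.png',im)
s=env.read_camera('scene')[:,:,::-1].copy();cv2.imwrite('pics/s3.png',s)
p=np.round(proj('top',[.597,-.134,.012])[0]).astype(int);q=np.round(proj('scene',[.597,-.134,.012])[0]).astype(int);print(p,q)
for t in(160,180,200):print(np.round(blob('top',im,p,.012,t),1),np.round(blob('scene',s,q,.012,t),1))
cv2.imwrite('pics/c3.png',np.hstack([im[120:370,230:480],s[60:310,170:420]]))
E
```

```text
now 5.25 [ 597.2 -321.3   79.8] [ 1.7997e+02 -1.0000e-02  8.2140e+01] [ 0.3 -0.4  0.3] 0.06084236621037659
[375 220] [257 215]
[ 599.4 -134.8  128.2   93.3  -79.7] [ 600.7 -135.5  127.5   94.4  -79.9]
[ 599.6 -136.1  125.    92.5  -79.9] [ 600.9 -135.8  126.1   92.6  -79.5]
[ 599.7 -136.2  124.4   92.   -79.9] [ 600.9 -135.3  124.4   91.4  -79.7]
```

View pics/c3.png

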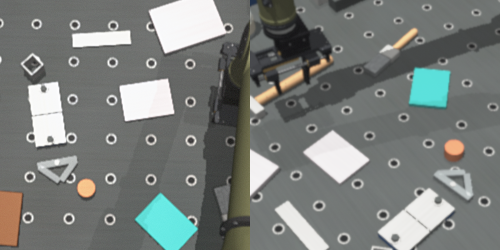

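The bar now lies at (599.9,-136), 100.2°, which is on the passage line to about 2 mm and 0.5°. Next are the approach from behind and a straight push.

```bash
python3 - <<'E'
from h import *
print(ray('top',[(394,172),(455,149),(462,190)],.012)[:,:2].round(3))
plan([(619.4,-244.3,40,100.2,4),(619.4,-244.3,6,100.2,1),(614.5,-217,6,100.2,3)])
d=np.array([-.177,.984]);b=np.array([555.3,112.3])
print('final tcp',b-72.5*d,'start contact',np.array([599.9,-136])-72.5*d)
E
```

```text
[[ 0.725 -0.181]
 [ 0.791 -0.339]
 [ 0.681 -0.355]]
now 5.35 [ 597.  -321.3   79.8] [ 1.7998e+02 -2.0000e-02  8.1830e+01] [ 0.7 -0.1 -0.6] 0.061303948615470075
0 [1.98, np.float64(0.28), np.float64(0.99), np.float64(-4.6)] -> [ 602.6 -302.1   69.9   86.4]
0 [1.96, np.float64(0.44), np.float64(1.0), np.float64(-4.6)] -> [ 608.2 -282.8   59.9   91. ]
0 [1.92, np.float64(0.59), np.float64(0.99), np.float64(-4.6)] -> [ 613.8 -263.5   50.    95.6]
0 [1.86, np.float64(0.75), np.float64(1.0), np.float64(-4.6)] -> [ 619.4 -244.3   40.   100.2]
0 [-0.0, np.float64(-0.0), np.float64(3.4), np.float64(0.0)] -> [ 619.4 -244.3    6.   100.2]
1 [0.92, np.float64(-0.0), np.float64(-0.0), np.float64(0.0)] -> [ 617.8 -235.2    6.   100.2]
1 [0.93, np.float64(-0.0), np.float64(-0.0), np.float64(0.0)] -> [ 616.1 -226.     6.   100.2]
1 [0.92, np.float64(-0.0), np.float64(-0.0), np.float64(0.0)] -> [ 614.5 -217.     6.   100.2]
final tcp [568.1325  40.96  ] start contact [ 612.7325 -207.34  ]
```

Call:
jog_arm(motion=[{"x":2.0,"y":0.3,"z":1.0,"ax":0,"ay":0,"az":-4.6},{"x":2.0,"y":0.4,"z":1.0,"ax":0,"ay":0,"az":-4.6},{"x":1.9,"y":0.6,"z":1.0,"ax":0,"ay":0,"az":-4.6},{"x":1.9,"y":0.7,"z":1.0,"ax":0,"ay":0,"az":-4.6},{"x":0,"y":0,"z":1.4,"ax":0,"ay":0,"az":0}])

```text
time_s: 5.85
tool_pos: [0.6207, -0.2391, 0.0263]
tool_rot: [179.8, -0.1, 100.4]
force: [0.3, -0.5, 0.5]
grip_width: 0.0611
grasp_force: 0.0
```

Call:
jog_arm(motion=[{"x":0,"y":0,"z":1.4,"ax":0,"ay":0,"az":0},{"x":0,"y":0,"z":0.6,"ax":0,"ay":0,"az":0},{"x":1,"y":0,"z":0,"ax":0,"ay":0,"az":0},{"x":1,"y":0,"z":0,"ax":0,"ay":0,"az":0},{"x":0.5,"y":0,"z":0,"ax":0,"ay":0,"az":0}])

```text
time_s: 6.35
tool_pos: [0.6151, -0.2171, 0.0065]
tool_rot: [179.9, -0.0, 100.3]
force: [0.4, -0.1, -0.6]
grip_width: 0.0609
grasp_force: 0.0
```

```bash
python3 - <<'E'
from h import *
plan([(583.1,-42,6,100.2,18),(568.1,41,6,100.2,14)])
E
```

```text
now 6.35 [ 615.1 -217.1    6.5] [ 1.7994e+02 -2.0000e-02  1.0026e+02] [ 0.4 -0.1 -0.6] 0.06087502362219071
0 [0.99, np.float64(-0.0), np.float64(0.0), np.float64(0.0)] -> [ 613.3 -207.4    6.5  100.3]
0 [0.99, np.float64(-0.0), np.float64(0.01), np.float64(0.0)] -> [ 611.6 -197.7    6.4  100.3]
0 [0.99, np.float64(-0.0), np.float64(-0.0), np.float64(0.0)] -> [ 609.8 -187.9    6.4  100.3]
0 [0.99, np.float64(-0.01), np.float64(0.0), np.float64(0.0)] -> [ 607.9 -178.2    6.4  100.3]
0 [0.99, np.float64(0.0), np.float64(0.0), np.float64(0.0)] -> [ 606.2 -168.4    6.4  100.3]
1 [0.98, np.float64(0.0), np.float64(0.01), np.float64(0.0)] -> [ 604.4 -158.8    6.3  100.3]
1 [0.99, np.float64(-0.0), np.float64(-0.0), np.float64(0.0)] -> [ 602.7 -149.1    6.3  100.3]
1 [0.99, np.float64(-0.0), np.float64(0.0), np.float64(0.0)] -> [ 600.9 -139.3    6.3  100.3]
1 [0.99, np.float64(-0.0), np.float64(0.0), np.float64(0.0)] -> [ 599.1 -129.6    6.3  100.3]
1 [0.99, np.float64(-0.01), np.float64(0.01), np.float64(0.0)] -> [ 597.3 -119.9    6.2  100.3]
2 [0.99, np.float64(0.0), np.float64(0.0), np.fl
[... 1281 characters left out ...]
loat64(-0.0)] -> [ 5.756e+02 -5.000e-01  6.000e+00  1.002e+02]
5 [0.6, np.float64(0.0), np.float64(-0.0), np.float64(-0.0)] -> [574.5   5.4   6.  100.2]
5 [0.6, np.float64(-0.0), np.float64(-0.0), np.float64(-0.0)] -> [573.5  11.3   6.  100.2]
5 [0.61, np.float64(-0.0), np.float64(-0.0), np.float64(-0.0)] -> [572.4  17.3   6.  100.2]
5 [0.6, np.float64(-0.0), np.float64(-0.0), np.float64(-0.0)] -> [571.4  23.2   6.  100.2]
5 [0.6, np.float64(-0.0), np.float64(-0.0), np.float64(-0.0)] -> [570.3  29.1   6.  100.2]
6 [0.61, np.float64(-0.01), np.float64(-0.0), np.float64(-0.0)] -> [569.1  35.1   6.  100.2]
6 [0.6, np.float64(0.0), np.float64(-0.0), np.float64(-0.0)] -> [568.1  41.    6.  100.2]
```

Call:
jog_arm(motion=[{"x":0.7,"y":0,"z":0,"ax":0,"ay":0,"az":0},{"x":1,"y":0,"z":0,"ax":0,"ay":0,"az":0},{"x":1,"y":0,"z":0,"ax":0,"ay":0,"az":0},{"x":1,"y":0,"z":0,"ax":0,"ay":0,"az":0},{"x":1,"y":0,"z":0,"ax":0,"ay":0,"az":0}])

```text
time_s: 6.85
tool_pos: [0.6068, -0.1729, 0.0064]
tool_rot: [179.9, 0.1, 100.2]
force: [0.5, -4.6, 2.6]
grip_width: 0.0611
grasp_force: 2.2
```

Call:
jog_arm(motion=[{"x":1,"y":0,"z":0,"ax":0,"ay":0,"az":0},{"x":1,"y":0,"z":0,"ax":0,"ay":0,"az":0},{"x":1,"y":0,"z":0,"ax":0,"ay":0,"az":0},{"x":1,"y":0,"z":0,"ax":0,"ay":0,"az":0},{"x":1,"y":0,"z":0,"ax":0,"ay":0,"az":0}])

```text
time_s: 7.35
tool_pos: [0.5973, -0.1227, 0.0057]
tool_rot: [-180.0, 0.0, 100.2]
force: [0.9, -4.9, 4.3]
grip_width: 0.0607
grasp_force: 2.3
```

Call:
jog_arm(motion=[{"x":1,"y":0,"z":0,"ax":0,"ay":0,"az":0},{"x":1,"y":0,"z":0,"ax":0,"ay":0,"az":0},{"x":1,"y":0,"z":0,"ax":0,"ay":0,"az":0},{"x":0.6,"y":0,"z":0,"ax":0,"ay":0,"az":0},{"x":0,"y":0,"z":0,"ax":0,"ay":0,"az":0}])

```text
time_s: 7.85
tool_pos: [0.5905, -0.0855, 0.0054]
tool_rot: [-180.0, -0.1, 100.3]
force: [0.5, 0.5, 0.0]
grip_width: 0.0611
grasp_force: 0.0
```

```bash
python3 - <<'E'
from h import *
plan([])
im=env.read_camera('top')[:,:,::-1].copy();cv2.imwrite('pics/t4.png',im)
s=env.read_camera('scene')[:,:,::-1].copy()
cv2.imwrite('pics/c4.png',np.hstack([cv2.resize(a,None,fx=2.5,fy=2.5,interpolation=2) for a in(im[170:330,220:380],s[140:300,240:400])]))
E
```

```text
now 7.85 [590.5 -85.5   5.4] [-1.7996e+02 -1.3000e-01  1.0033e+02] [0.5 0.5 0. ] 0.06106874038287484
```

View pics/c4.png

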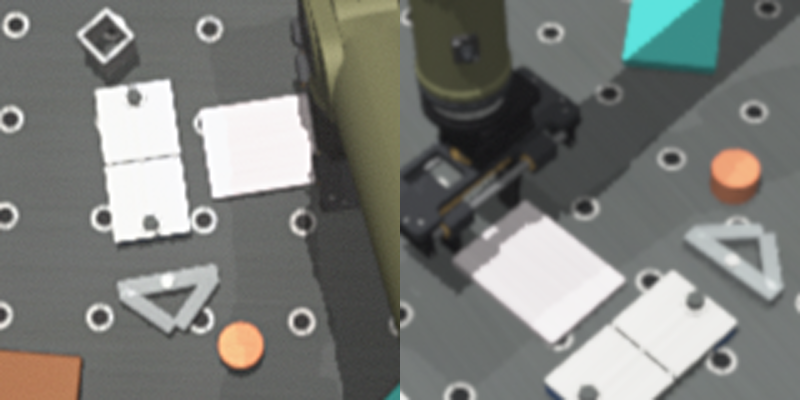

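The bar sits square in front of the passage, with its leading corners at crop (202,107) and (213,197). I'll measure the leading edge against the passage line.

```bash
python3 - <<'E'
from h import *
g=lambda L:(np.array(L)+.5)/2.5-.5+[220,170]
a=np.radians(9.7);ey=np.array([np.cos(a),np.sin(a)]);ex=np.array([-ey[1],ey[0]]);c=np.array([555.3,112.3])
def fr(L,z):
    w=ray('top',g(L),z)[:,:2]*1000-c;return np.c_[w@ex,w@ey].round(1)
print(fr([(202,107),(213,197),(300,97)],.012).tolist())
print(fr([(96,88),(168,81),(189,233),(115,242),(134,96),(151,222)],.021).tolist())
im=cv2.imread('pics/t4.png');p=np.round(proj('top',(*(c+ex*-125+0*ey)/1000,.012))[0]).astype(int);
m=(im.min(2)>175).astype(np.uint8);m=cv2.morphologyEx(m,2,np.ones((9,9)));k,l=cv2.connectedComponents(m)
v,u=np.where(l==l[p[1],p[0]]);W=ray('top',np.c_[u,v],.012)[:,:2]*1000-c;s,t=W@ex,W@ey
for lo in range(-165,-70,10):
    q=t[(s>lo)&(s<lo+10)]
    if len(q):print(lo,round(q.min(),1),round(q.max(),1))
print(s.max())
E
```

```text
[[-65.5, 47.1], [-63.5, -46.4], [-165.2, 42.8]]
[[37.5, 80.0], [-35.3, 76.6], [-35.1, -80.5], [38.5, -78.7], [0.7, 66.1], [0.7, -64.1]]
-165 -44.0 42.9
-155 -45.8 44.4
-145 -46.1 45.9
-135 -45.4 44.8
-125 -46.1 45.9
-115 -46.4 44.8
-105 -46.0 45.5
-95 -46.7 45.2
-85 -45.6 45.9
-75 -44.1 45.6
-62.5522738858557
```

The bar is centred laterally to about 0.5 mm, with its leading end 64 mm from the middle, so 128 mm remain. I'll trim the yaw by 0.5° and go in.

Call:
jog_arm(motion=[{"x":1,"y":0,"z":0,"ax":0,"ay":0,"az":0.1},{"x":1,"y":0,"z":0,"ax":0,"ay":0,"az":0.1},{"x":1,"y":0,"z":0,"ax":0,"ay":0,"az":0.1},{"x":1,"y":0,"z":0,"ax":0,"ay":0,"az":0.1},{"x":1,"y":0,"z":0,"ax":0,"ay":0,"az":0.1}])

```text
time_s: 8.45
tool_pos: [0.5821, -0.0376, 0.0056]
tool_rot: [-180.0, -0.0, 99.7]
force: [0.9, -2.2, -0.6]
grip_width: 0.061
grasp_force: 0.9
```

Call:
jog_arm(motion=[{"x":1,"y":0,"z":0,"ax":0,"ay":0,"az":0},{"x":1,"y":0,"z":0,"ax":0,"ay":0,"az":0},{"x":1,"y":0,"z":0,"ax":0,"ay":0,"az":0},{"x":1,"y":0,"z":0,"ax":0,"ay":0,"az":0},{"x":0.5,"y":0,"z":0,"ax":0,"ay":0,"az":0}])

```text
time_s: 8.95
tool_pos: [0.5746, 0.0072, 0.0059]
tool_rot: [180.0, -0.0, 99.8]
force: [0.6, -1.5, -0.7]
grip_width: 0.0606
grasp_force: 1.0
```

```bash
python3 - <<'E'
from h import *
env.read_camera('scene');plan([])
a=np.radians(9.7);ey=np.array([np.cos(a),np.sin(a)]);ex=np.array([-ey[1],ey[0]]);c=np.array([555.3,112.3])
w=np.array(env.get_obs()['tool_pos'][:2])*1000-c;print(w@ex,w@ey)
E
```

```text
now 9.0 [574.5   7.8   5.9] [ 1.7999e+02 -5.0000e-02  9.9830e+01] [-0.3  0.  -0.5] 0.060855173329039634
-106.27414817508887 1.3445146809350426
```

Call:
jog_arm(motion=[{"x":0.8,"y":0,"z":0,"ax":0,"ay":0,"az":0},{"x":0.8,"y":0,"z":0,"ax":0,"ay":0,"az":0},{"x":0.8,"y":0,"z":0,"ax":0,"ay":0,"az":0},{"x":0.6,"y":0,"z":0,"ax":0,"ay":0,"az":0},{"x":0.3,"y":0,"z":0,"ax":0,"ay":0,"az":0}])

```text
time_s: 9.5
tool_pos: [0.5692, 0.0391, 0.0059]
tool_rot: [180.0, -0.0, 99.8]
force: [1.4, -3.3, 1.2]
grip_width: 0.0606
grasp_force: 1.5
```

Call:
jog_arm(motion=[{"x":0,"y":0,"z":0,"ax":0,"ay":0,"az":0},{"x":-1.5,"y":0,"z":0,"ax":0,"ay":0,"az":0},{"x":-3,"y":0,"z":0,"ax":0,"ay":0,"az":0},{"x":-4.5,"y":0,"z":-2,"ax":0,"ay":0,"az":0},{"x":-4.5,"y":0,"z":-4.5,"ax":0,"ay":0,"az":0}])

```text
time_s: 10.0
tool_pos: [0.5884, -0.089, 0.0592]
tool_rot: [-179.7, -0.1, 99.6]
force: [0.6, -0.4, 0.9]
grip_width: 0.0606
grasp_force: 0.0
```

Call:
jog_arm(motion=[{"x":-4.5,"y":0,"z":-4,"ax":0,"ay":0,"az":0},{"x":-4.5,"y":0,"z":-4,"ax":0,"ay":0,"az":0},{"x":-4.5,"y":0,"z":0,"ax":0,"ay":0,"az":0},{"x":0,"y":0,"z":0,"ax":0,"ay":0,"az":0},{"x":0,"y":0,"z":0,"ax":0,"ay":0,"az":0}])

```text
time_s: 10.5
tool_pos: [0.6099, -0.2064, 0.1269]
tool_rot: [-180.0, -0.0, 99.5]
force: [-0.8, 1.2, -0.4]
grip_width: 0.0609
grasp_force: 0.0
```

```bash
python3 - <<'E'
from h import *
plan([])
im=env.read_camera('top')[:,:,::-1].copy();cv2.imwrite('pics/t5.png',im)
s=env.read_camera('scene')[:,:,::-1].copy();cv2.imwrite('pics/s5.png',s)
cv2.imwrite('pics/c5.png',np.hstack([cv2.resize(a,None,fx=4,fy=4,interpolation=2) for a in(im[185:285,230:330],s[230:330,285:385])]))
E
```

```text
now 10.5 [ 609.9 -206.4  126.9] [-1.7996e+02 -4.0000e-02  9.9450e+01] [-0.8  1.2 -0.4] 0.06085577352832736
```

View pics/c5.png

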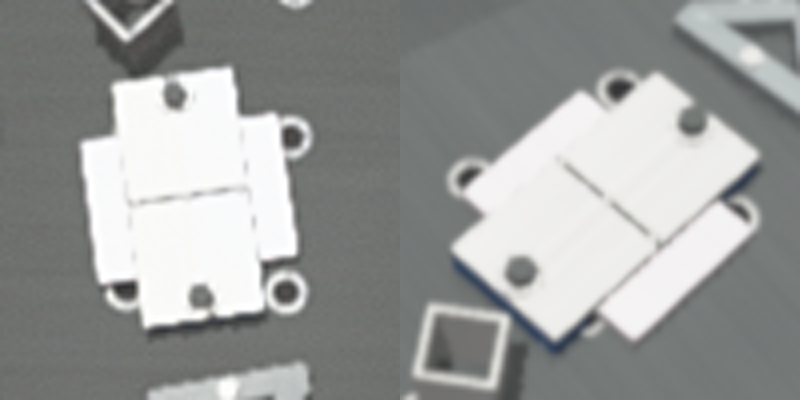

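The bar is under the bridge, showing on both sides with corners at crop (81,144), (98,284), (280,115), (297,257). I'll measure it before handing in.

```bash
python3 - <<'E'
from h import *
a=np.radians(9.7);ey=np.array([np.cos(a),np.sin(a)]);ex=np.array([-ey[1],ey[0]]);c=np.array([555.3,112.3])
def fr(n,L,z,o):
    w=ray(n,(np.array(L)+.5)/4-.5+o,z)[:,:2]*1000-c;return np.c_[w@ex,w@ey]
for n,o,B,W in(('top',[230,185],[(81,144),(98,284),(280,115),(297,257)],[(112,84),(233,68),(266,312),(146,329)]),
 ('scene',[185,230],[(587,92-0),(470,200),(755,225),(634,341)],[(660,72),(760,160),(560,350),(452,248)])):
    if n=='scene':B=[(x-400+400,y) for x,y in B];o=[285-100,230]
    b=fr(n,B,.012,o);w=fr(n,W,.021,o);print(n,b.round(1).tolist(),b.mean(0),w.mean(0),(b.mean(0)-w.mean(0)).round(1))
E
```

```text
top [[63.8, 44.9], [64.2, -45.7], [-63.0, 45.1], [-60.9, -47.0]] [ 1.06740732 -0.6707844 ] [ 0.35566872 -1.03453871] [0.7 0.4]
scene [[-58.2, -44.9], [-54.4, 48.4], [62.6, -46.2], [64.3, 48.4]] [3.57239515 1.41399172] [3.52278825 2.39876748] [ 0. -1.]
```

Both views put the bar within about 1 mm of centre and square, and the gripper is clear.

```bash
python3 -c "
from cell import env
print(env.sign_off())"
```

```text
the job is handed in; nothing more can be done
None
```

The bar is centred under the joint, within about 1 mm both ways and square by both camera views. The gripper is clear, the other things were left alone, and I handed the job in after about 10.6 s on the robot's clock; no verdict came back.

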